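# Find the hidden slot of the key interlock and lock it

## Robot

A 6-joint arm with a two-finger parallel gripper is mounted at the origin on a cart in front of the work surface, level with it; the furniture and walls round the work are solid. World frame = base frame: x ahead of the robot, y to its left, z up, the work surface at z = 0. Lengths are in m, angles in rad, forces in N, time in s.
With the tool pointing down it reaches from about 0.3 to 0.775 m from the base axis. Payload 14.6 kg.
Tool frame: the origin (TCP) lies at the very end of the fingers, on their centre line; the grasp point (between the pads) lies 19 mm behind it (ctrl.hold_point_z is the z of the grasp point in the tool frame, in m); z points along the fingers, y is the direction in which the jaws open and shut (so a half turn about z gives the same grasp; the last joint's range is limited). The gripper opens to 94 mm and grips with 3 to 60 N. Pads are 16 mm wide; open, the fingers measure 119 mm over their backs; the gripper's body (75 mm by 177 mm) begins 78 mm behind the grasp point.
Start: joints at [-1.316, 0.3, 1.521, -0, 1.321, -0.067], TCP at [0.174, -0.522, 0.205] pointing down, gripper open.
Joint ranges: [-3.03, 3.03], [-0.79, 2.21], [0.23, 2.52], [-1.04, 4.18], [0, 3.07], [-2.55, 2.55]. Speed limits (rad/s): [2.22, 2.22, 2.57, 3.14, 3.14, 3.14].

## Interface

Orientations are given as [roll, pitch, yaw] about the fixed x, y, z axes, in that order (R = Rz(yaw) Ry(pitch) Rx(roll)).
In Python, from station import ctrl, cams, hand_in gives the robot as it stands.
- The arm moves only by the tool servo_tool, never from a script. Its argument "rows" is a list of rows, each a list of 7 numbers: the shift along the world's x, y, z in m, then the turn, a rotation vector about the world's x, y, z in rad, then the gripper command: -1 is shut, 1 is fully open, values between are in proportion. A call has exactly 8 rows; each row is the pose to reach, as a shift and turn from the pose measured when the call began; what a row does not reach only later rows make up. A row lasts 1/12 s, in which the tool goes at most 41.7 mm and 7.16 degrees, less where a joint would pass 70% of its speed; a pose out of reach is approached as far as the arm can. A call with a gripper value outside its range is refused whole. The fingers move at their own pace and stop on an object; "newtons" is the grip in N (left out, the last holds). Time passes only in rows, so rows that repeat a pose let the fingers close, or fill a call up. It gives the time, the measured TCP pose, the force and the opening at its end, in the units of the state.
- ctrl.get_obs(): the state, without advancing time (a new reading comes with each control period).
- cams.camera(name): name is "side" or "top" or "wrist"; returns a dict with "image" (384x512x3 uint8, red, green, blue), "depth" (384x512 float32, m along the optical axis (not along the pixel's ray), 0 where there is no reading), "fx", "fy", "cx", "cy" (pixels), "rvec" (rotation vector, rad) and "tvec" (3), from world to camera coordinates, as OpenCV has them; the wrist camera has in their place "hand_eye" (4x4, takes a point from camera to tool coordinates, whose origin is the TCP and whose axes are the flange's). Camera axes: x right, y down, z forward; pixel columns grow to the right and rows downward; lengths in m; the calibration is good to about 2 mm. A picture is of the moment at which its call begins: read the wrist's pose just before it.
- hand_in(): hands the job in, once; it reports no verdict.
Trained networks look in a picture, given as the dict that the camera call returned (one of the last four; its "shot" number tells which), for a name from the list of things; names that differ only in an ending like _2 or _b are one class to them, and where a whole thing is asked for, a point or a joint stands for the part that bears it (a point fixed in the world has none). Each returns a list of dicts, best first, with "p" (0 to 1); they miss things now and then, are a little off and sometimes report something else, mostly with a low value. They report only what shows in the picture. A call takes as long as a camera call. They do not tell look-alikes from the thing itself.
- cams.spot_in(picture, name): "box" ([left, top, right, bottom] as shares, 0 to 1, of the picture: columns of its width, rows of its height, round what is visible of it).
- cams.place_of(picture, name): "at" ([column, row] as shares, 0 to 1, of the picture: columns of its width, rows of its height: a listed point, or the origin of a listed thing).
The state is a dict: "time_s": time; "qpos": joint angles; "joint_vel": joint speeds; "tau": joint torques, N m; "ee_pos": TCP position; "eef_rot": TCP orientation; "force": force on the tool from outside, world axes, zero at the start; "moment": the same for the moment, N m; "grip_width": finger opening in m.
Only numpy, scipy, OpenCV 4.12 (cv2) and the standard library are available. Lean on these libraries where they do the work, as an engineer would, in place of code of your own. Each camera call takes 0.05 s, during which the arm holds its last target.

## Task

Take the winged key out of its stand and put it down into the keyhole of the grey interlock, then, pressing only lightly on the sprung plug inside, turn the key gently back and forth until you feel it drop into the hidden slot. Push it fully home, turn it anticlockwise (seen from above) towards the engraved dots until the bolt is well inside the keeper, and let go, leaving the key in the lock. Leave the other things on the table where they are.

Things in the scene. Friction and masses are not known exactly. Their poses are not given: they have to be found in the camera images.
- key_grip (a point): Centre of the loose key's grip: a flat black upright wing, 40 mm long (key's x), 10 mm thick (y), 36 mm high (z, up), 73 mm above the key's tip. The steel parts below it are listed as key_shoulder and key_tip. A half turn about z makes no difference. Key 92 mm high, about 0.11 kg, standing tip down in the key stand.
- key_shoulder (a point): Centre of the underside of the key's shoulder, a steel disc 51 mm across and 5 mm thick, 42 mm above the tip and 31 mm below key_grip. At the start it rests on the key stand; in the lock it rests on the rim when the key is fully home.
- key_tip (a point): Middle of the key's foot, 73 mm straight below key_grip: the underside of the bit, a flat steel T-bar 34 mm long (key's x, along the wing), 7.4 mm thick (y), 12 mm high. Between bit and shoulder is a thin shank.
- key_stand: Black square block fixed to the table, 60x60 mm, 50 mm high, with a round 38 mm hole from top to bottom in which the key stands; origin at the centre of its underside. The key must be raised by 45 mm to leave it.
- lock_mouth (a point): Centre of the keyhole's rim on the fixed interlock, 70 mm above the table; axes of the interlock: x ahead, y left towards the keeper, z up. Grey case 76x74 mm, 62 mm high, with a flared steel collar: 49 mm wide inside at the rim, narrowing over 8 mm to a 37 mm bore. The bit enters at any angle; a soft dust flap hides the inside and does not resist. Home: key tip 42 mm below this point.
- plug_face (a point): Centre of the top of the hidden plug at rest, 30 mm below lock_mouth, on the bore's axis (fixed point, axes of the interlock). Across the plug runs a slot for the bit, 10.6 mm wide, 14 mm deep, at an UNKNOWN angle within 0.5 rad either way of the interlock's x axis (the engraved lines). The plug is sprung: it gives from about 1.5 N, by 0.4 N/mm, to a hard stop 8 mm lower.
- keeper (a point): Middle of the keeper, a steel staple on the interlock's plate, 27 mm above the table. Feel of the greased lock: a bit sliding lightly on the plug does not turn it. Lined up within 0.1 rad, the plug pops up round the bit and the push force vanishes. Home, key and plug turn together (0.05 N m, with the bolt 0.1). Locked: wing 1.05 rad anticlockwise from the interlock's x, towards the engraved dots; hard stop at 1.12.
- bolt (a joint): Steel bolt of the interlock, 14 mm wide, 16 mm high, sliding along the interlock's +y out of the case, over an 8 mm gap, into the keeper. Metres out of the case, 0 when open. It stays at 0 until the turning plug is 0.52 rad anticlockwise of the interlock's x, then moves 26.7 mm per rad: 14 mm out at 1.05 rad, 16 mm at the stop.
- tip_box_2: Bystander, loose: flat plastic needle box, 45x62x16 mm. Origin at the centre of its underside.
- kapton_roll: Bystander, loose: tape roll lying flat, 60 mm across, 16 high. Origin at the centre of its underside.
- lens_cap: Bystander, loose: black round lens cap, 33 mm across, 13 high. Origin at the centre of its underside.
- objective_can: Bystander, loose: white round screw can with black lid, 47 mm across, 62 high. Origin at the centre of its underside.
- bubble_level: Bystander, loose: small round bubble level, 30 mm across, 9 high. Origin at the centre of its underside.
- wafer_case: Bystander, loose: flat round grey wafer case, 73 mm across, 13 high. Origin at the centre of its underside.
Not all that is in view belongs to the job. Leave any purple look-alike of the part that bears key_grip alone.

How it is judged:
By the outcome, as a careful person would: the job done as asked, in the order asked, and still so for the second after the job is handed in, with the robot touching nothing.
It also fails if it takes over 72 s, if anything falls off the work surface, if the arm or the gripper's body presses on something with over 40 N, if the wrist force passes 120 N, or if a joint passes its speed limit or range.

## Working session

There is one attempt and no reset: what is moved stays moved. The work goes in short steps, Python scripts to look and compute and a tool call to move; the robot and the scene stay as the last step left them, time stands still between calls to the robot, and variables do not carry over. Pictures are saved under pics/ and viewed, and the job is handed in when it is done.

Besides the shell and the picture viewer there is one more tool, called after ">>>" by a JSON object that holds its "api" and its "payload". servo_tool: Moves the arm, as the interface text tells. Its arguments: {"type":"object","properties":{"rows":{"type":"array"},"newtons":{"type":"number"}},"required":["rows"]}

```bash
ls; mkdir -p pics; cat > h.py <<'E'
import numpy as np, cv2
from scipy.spatial.transform import Rotation as R
from station import ctrl, cams
def save(p,n): cv2.imwrite('pics/'+n+'.png',cv2.cvtColor(p['image'],cv2.COLOR_RGB2BGR))
def cam2world(p,obs=None):
    if 'hand_eye' in p:
        T=np.eye(4);T[:3,:3]=R.from_euler('xyz',obs['eef_rot']).as_matrix();T[:3,3]=obs['ee_pos'];return T@np.array(p['hand_eye'])
    r=R.from_rotvec(np.ravel(p['rvec'])).as_matrix();T=np.eye(4);T[:3,:3]=r.T;T[:3,3]=-r.T@np.ravel(p['tvec']);return T
def ray(p,u,v,obs=None):
    T=cam2world(p,obs);d=T[:3,:3]@np.array([(u-p['cx'])/p['fx'],(v-p['cy'])/p['fy'],1]);return T[:3,3],d
def atz(p,u,v,z,obs=None):
    o,d=ray(p,u,v,obs);return o+d*(z-o[2])/d[2]
def cloud(p,obs=None):
    T=cam2world(p,obs);v,u=np.mgrid[:384,:512];d=p['depth']
    P=np.stack([(u-p['cx'])/p['fx']*d,(v-p['cy'])/p['fy']*d,d],-1);W=P@T[:3,:3].T+T[:3,3];W[d==0]=np.nan;return W
E
cat > a.py <<'E'
from h import *
o=ctrl.get_obs();print(o, ctrl.hold_point_z)
for n in ['top','side','wrist']:
    o=ctrl.get_obs();p=cams.camera(n);save(p,n+'0');np.save(n+'0.npy',p,allow_pickle=True)
    for t in ['key_grip','lock_mouth','key_stand','keeper','key_shoulder']:
        r=cams.place_of(p,t)[:3];print(n,t,[(round(x['p'],2),np.round([x['at'][0]*512,x['at'][1]*384],1)) for x in r])
E
python3 a.py
```

```text
pics
{'time_s': 0.0, 'qpos': array([-1.31558936e+00,  3.00480682e-01,  1.52159717e+00, -3.19822826e-05,
        1.32072525e+00, -6.65997706e-02]), 'joint_vel': array([ 0.00081044, -0.00221074, -0.00081623, -0.00118063, -0.00080747,
        0.00097779]), 'tau': array([-1.40032909e-03, -5.31808019e+01, -3.52734518e+01,  7.07320590e-02,
        2.44048942e-02, -1.07267044e-04]), 'ee_pos': array([ 0.17387375, -0.5215005 ,  0.20487428]), 'eef_rot': array([-3.14038282e+00, -4.96472317e-05,  3.21814645e-01]), 'force': array([ 0.22624433,  0.47429102, -0.51351143]), 'moment': array([-0.01716767, -0.03032887, -0.04605821]), 'grip_width': 0.09372011659715206} -0.0188
top key_grip [(0.79, array([119.7, 211. ])), (0.77, array([121.5, 159.3])), (0.62, array([149.7, 186. ]))]
top lock_mouth [(0.66, array([284.1, 204.5]))]
top key_stand [(0.57, array([155.3, 193. ]))]
top keeper [(0.56, array([263.5, 207.4]))]
top key_shoulder [(0.82, array([125.7, 160.8])), (0.73, array([152.5, 187.5])), (0.5, array([120.6, 211.6]))]
side key_grip [(0.96, array([302.3, 301.7])), (0.69, array([271.7, 278.7]))]
side lock_mouth [(0.72, array([261.1, 189.4]))]
side key_stand [(0.7, array([270.1, 279.7])), (0.59, array([269.6, 299.6]))]
side keeper [(0.9, array([268.5, 207.7]))]
side key_shoulder [(0.82, array([271. , 285.3])), (0.55, array([304. , 310.8]))]
wrist key_grip []
wrist lock_mouth []
wrist key_stand []
wrist keeper []
wrist key_shoulder []
```

```bash
python3 - <<'E'
import cv2
a=cv2.imread('pics/top0.png');b=cv2.imread('pics/side0.png')
cv2.imwrite('pics/topc.png',cv2.resize(a[120:260,80:330],None,fx=3.2,fy=3.2,interpolation=3))
cv2.imwrite('pics/sidec.png',cv2.resize(b[150:340,180:380],None,fx=3,fy=3,interpolation=3))
E
```

```text
(no output)
```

View pics/top0.png

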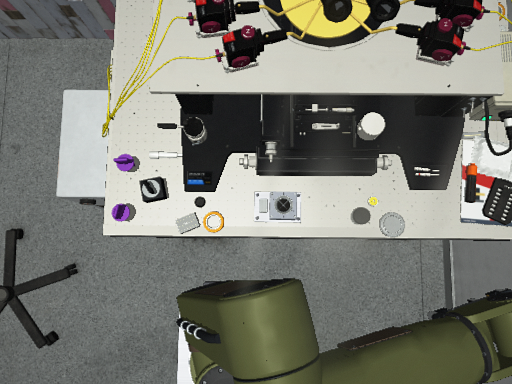

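View pics/side0.png

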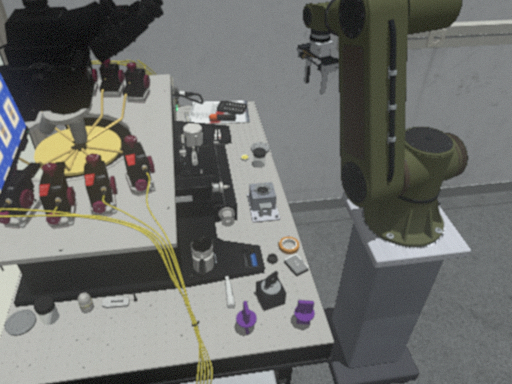

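```bash
sleep 1
```

```text
(no output)
```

View pics/topc.png

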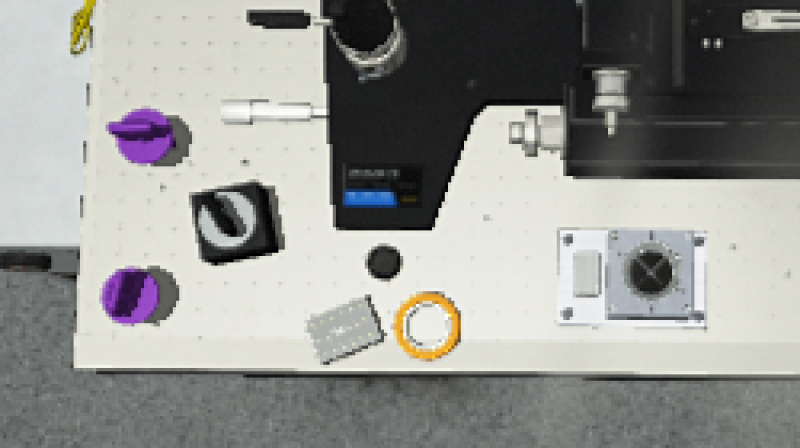

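View pics/sidec.png

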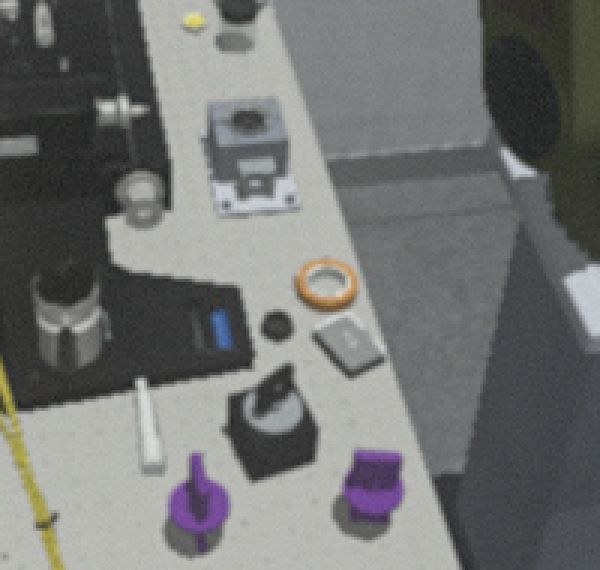

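Key candidates in the top view are a purple key at (121,211), a purple key at (125,161), and a black wing on a steel disc in the black stand at (152,188). The black one matches the description, and the crop confirms it. The lock is at (284,205).

```bash
cat > b.py <<'E'
from h import *
for n in ['top','side']:
    p=np.load(n+'0.npy',allow_pickle=True).item();W=cloud(p);T=cam2world(p);print(n,T[:3,3],p['fx'])
    pts={'top':dict(key=(150,186,.081),sh=(152.5,187.5,.05),stand=(155.3,193,0),lock=(284.1,204.5,.07),keeper=(263.5,207.4,.027)),
         'side':dict(key=(271.7,278.7,.081),sh=(271,285.3,.05),stand=(269.6,299.6,0),lock=(261,189.4,.07),keeper=(268.5,207.7,.027))}[n]
    for k,(u,v,z) in pts.items(): print(k,atz(p,u,v,z).round(4),W[int(v),int(u)].round(4))
E
python3 b.py
python3 - <<'E'
import sys;sys.path.insert(0,'.')
from h import *
p=np.load('top0.npy',allow_pickle=True).item();W=cloud(p)
np.set_printoptions(linewidth=250)
print((W[178:200,138:170,2]*1000).round())
print((W[192:222,254:304,2]*1000).round())
E
```

```text
top [ 0.30860226 -0.06607258  1.3038279 ] 447.7924840094413
key [0.4812 0.2381 0.081 ] [0.4812 0.2382 0.0807]
sh [0.4813 0.2385 0.05  ] [0.481  0.237  0.0624]
stand [0.4719 0.2417 0.    ] [0.4647 0.2289 0.0579]
lock [ 0.4346 -0.1332  0.07  ] [ 0.4369 -0.1334  0.0619]
keeper [ 0.4301 -0.0767  0.027 ] [ 0.4294 -0.0751  0.0462]
side [0.64968401 0.93828832 0.97040403] 442.56855013016195
key [0.477  0.2422 0.081 ] [0.4811 0.2512 0.0955]
sh [0.4768 0.2388 0.05  ] [0.4799 0.2512 0.0675]
stand [0.48   0.2464 0.    ] [0.489  0.2763 0.0447]
lock [ 0.4403 -0.1228  0.07  ] [ 0.4375 -0.1369  0.0597]
keeper [ 0.4223 -0.0806  0.027 ] [ 0.4278 -0.0639  0.0457]
[[ -4.  -3.  -0.   7.  -4.  -4.  -1.  -1.   1.   3.  -5.  49.  53.  50.  49.  48.  48.  49.  51.  48.  49.  50.  44.  30.  10.  -4.  -3.  -4.  -1.  -2.   1.  -0.]
 [ -1.  -1.  -2.  -3.  -2.   3.  47.  48.  50.  56.  51.  54.  49.  48.  51.  51.  47.  52.  49.  49.  49.  50.  43.  31.  13.  -2.   6.   1.  -4.  -0.   1.  -1.]
 [ -1.   2.  49.  48.  53.  98.  98.  95.  51.  56.  58.  58.  53.  54.  50.  56.  54.  49.  54.  49.  48.  53.  53.  28.
[... 2631 characters left out ...]
0.   1.   1.   3.]
 [ -6.   2.   1.   1.  49.  51.  49.  43.  51.  51.  46.  47.  50.  48.  49.  48.  49.  46.  51.  43.  50.  51.  47.  47.  39.  37.  32.  19.   3.  nan  -1.  -0.]
 [ -1.  -1.  -4.   4.  49.  49.  46.  50.  50.  51.  54.  50.  51.  44.  50.  51.  47.  48.  48.  38.  38.  34.  27.  27.  24.  22.  19.  12.   6.   0.  -4.  -0.]
 [ -2.   0.  -2.  -3.  49.  46.  52.  56.  55.  47.  46.  53.  52.  46.  38.  39.  35.  34.  26.  21.  24.  13.  12.   9.   1.  -5.   1.  -1.   4.  -0.  -1.  -2.]]
[[ 1.  3.  6. ... -2. -1. -2.]
 [ 6.  9. 12. ... -4. -4. -1.]
 [ 7.  5.  9. ... -0. -0.  1.]
 ...
 [ 7.  7.  7. ... -3. -1. -4.]
 [10.  6.  3. ... -2. -2.  1.]
 [ 6.  4.  4. ...  1. -6. -2.]]
```

```bash
cat > c.py <<'E'
from h import *
p=np.load('top0.npy',allow_pickle=True).item();W=cloud(p)
S=W[172:205,134:172].reshape(-1,3);S=S[np.isfinite(S[:,2])]
def pca(P):
    c=P.mean(0);w,v=np.linalg.eigh(np.cov(P.T));return c,v[:,-1],np.sqrt(w)
m=S[:,2]>.09;c,d,w=pca(S[m][:,:2]);print('wing',m.sum(),c,np.arctan2(d[1],d[0]),w)
print(cv2.minAreaRect((S[m][:,:2]*1000).astype(np.float32)))
m=(S[:,2]>.04)&(S[:,2]<.062);print('stand',cv2.minAreaRect((S[m][:,:2]*1000).astype(np.float32)))
S=W[185:230,250:310].reshape(-1,3);S=S[np.isfinite(S[:,2])]
for lo,hi in [(.053,.067),(.066,.08),(.01,.1)]:
    m=(S[:,2]>lo)&(S[:,2]<hi);print('lock',lo,m.sum(),S[m].mean(0),cv2.minAreaRect((S[m][:,:2]*1000).astype(np.float32)))
print('he',np.round(p.get('hand_eye',0),3)); q=np.load('wrist0.npy',allow_pickle=True).item();print(np.round(q['hand_eye'],3),q['fx'],q['cx'],q['cy'])
# tall stuff heights map
for x in np.arange(.3,.9,.05):
    print(round(x,2),[int(1000*np.nanmax(W[...,2][(abs(W[...,0]-x)<.025)&(abs(W[...,1]-y)<.025)&(W[...,2]<.9)],initial=-1)) for y in np.arange(.4,-.3,-.05)])
E
python3 c.py
```

```text
wing 55 [0.4784577  0.24211865] -2.5564128641547033 [0.00295461 0.01157566]
((478.65899658203125, 242.60951232910156), (39.622962951660156, 9.649772644042969), 33.0108528137207)
stand ((479.4222106933594, 243.7296142578125), (60.95016098022461, 61.957275390625), 12.643417358398438)
lock 0.053 671 [ 0.43470985 -0.1298623   0.06115746] ((435.9342956542969, -130.84243774414062), (76.65843963623047, 72.93889617919922), 0.37066102027893066)
lock 0.066 89 [ 0.43693306 -0.1330457   0.06886937] ((438.69793701171875, -130.06198120117188), (56.718971252441406, 69.49933624267578), 8.725775718688965)
lock 0.01 972 [ 0.43364976 -0.12095237  0.05422978] ((433.3333435058594, -116.09553527832031), (81.70084381103516, 133.72335815429688), 0.5693493485450745)
he 0
[[ 0.    -0.959 -0.283  0.081]
 [ 1.     0.    -0.001 -0.   ]
 [ 0.001 -0.283  0.959 -0.179]
 [ 0.     0.     0.     1.   ]] 335.3854071191403 259.6765629535146 194.85502011428898
0.3 [-787, -782, -785, -782, -788, -784, -788, -787, -781, -783, -785, -786, -782, -780]
0.35 [6, 5, 6, 6, 7, 21, 18, 18, 4, 5, 5, 4, 7, 6]
0.4 [6, 94, 92, 8, 19, 22, 21, 20, 8, 50, 72, 73, 15, 5]
0.45 [5, 91, 94, 103, 56, 9, 16, 12, 5, 51, 73, 73, 16, 5]
0.5 [5, 5, 48, 103, 58, 27, 30, 29, 6, 8, 9, 7, 7, 6]
0.55 [6, 96, 94, 17, 5, 28, 26, 27, 69, 93, 136, 98, 97, 98]
0.6 [6, 47, 51, 28, 26, 108, 108, 29, 63, 149, 151, 125, 123, 118]
0.65 [59, 100, 6, 6, 109, 147, 109, 29, 28, 150, 151, 187, 187, 187]
0.7 [16, 146, 210, 243, 254, 226, 226, 226, 225, 227, 225, 634, 634, 635]
0.75 [5, 5, 214, 273, 280, 292, 303, 305, 328, 327, 227, 602, 225, 600]
0.8 [5, 7, 8, 2, 291, 295, 227, 312, 355, 356, 312, 296, 226, 225]
0.85 [4, 7, 5, -1000, 300, 305, 322, 355, 351, 225, 304, 295, 226, 225]
0.9 [5, 6, 8, -1000, 301, 227, 321, 329, 345, 302, 283, 231, 225, 210]
```

Lock at about (0.437,-0.132) with yaw near 0. Key at about (0.4786,0.2426) with wing yaw near 0.577. I'll pass over the lock first for a wrist look, with the gripper half open.

>>> {"api": "servo_tool", "payload": {"rows": [[0.022,0.032,0,0,0,-0.03,0],[0.044,0.064,0,0,0,-0.06,0],[0.066,0.096,0,0,0,-0.09,0],[0.088,0.128,0,0,0,-0.12,0],[0.11,0.16,0,0,0,-0.16,0],[0.132,0.192,0,0,0,-0.2,0],[0.154,0.224,0,0,0,-0.24,0],[0.176,0.256,0,0,0,-0.28,0]], "newtons": 30}}

```text
time_s: 1.57
ee_pos: [0.3506, -0.2641, 0.2057]
eef_rot: [3.141, -0.0, 0.04]
force: [-0.4, -1.2, -0.3]
grip_width: 0.0476
```

>>> {"api": "servo_tool", "payload": {"rows": [[0.022,0.033,0,0,0,-0.01,0],[0.044,0.066,0,0,0,-0.02,0],[0.066,0.099,0,0,0,-0.03,0],[0.087,0.131,0,0,0,-0.04,0],[0.087,0.131,0,0,0,-0.04,0],[0.087,0.131,0,0,0,-0.04,0],[0.087,0.131,0,0,0,-0.04,0],[0.087,0.131,0,0,0,-0.04,0]]}}

```text
time_s: 2.23
ee_pos: [0.4372, -0.1339, 0.2057]
eef_rot: [3.141, -0.0, -0.002]
force: [0.4, -0.4, -0.1]
grip_width: 0.0469
```

```bash
cat > d.py <<'E'
from h import *
import sys
n=sys.argv[1]
o=ctrl.get_obs();p=cams.camera('wrist');save(p,n);np.save(n+'.npy',dict(p=p,o=o),allow_pickle=True)
print(o['time_s'],o['ee_pos'],o['eef_rot'],o['qpos'])
for a in sys.argv[2:]:
    t,z=a.split(':')
    for x in cams.place_of(p,t)[:3]:
        u,v=x['at'][0]*512,x['at'][1]*384;print(t,round(x['p'],2),round(u,1),round(v,1),atz(p,u,v,float(z),o).round(4))
E
python3 d.py w1 lock_mouth:.07 keeper:.027
```

```text
2.2333 [ 0.43718031 -0.13393775  0.20570702] [ 3.14104641e+00 -4.10411838e-04 -1.59283598e-03] [-3.77207428e-01  9.10265560e-02  1.77011989e+00 -3.73289481e-04
  1.27986404e+00  1.19528882e+00]
lock_mouth 0.83 259.5 191.0 [ 0.4291 -0.1337  0.07  ]
keeper 0.91 210.3 176.5 [ 0.4335 -0.0798  0.027 ]
```

View pics/w1.png

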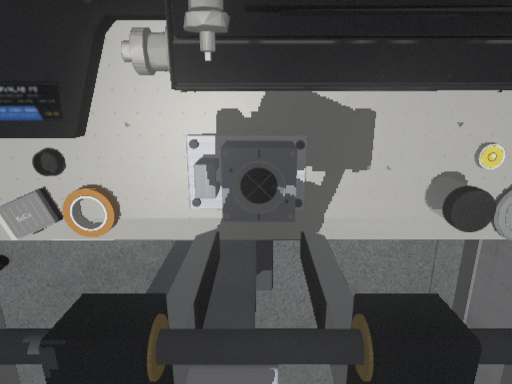

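```bash
python3 - <<'E'
from h import *
D=np.load('w1.npy',allow_pickle=True).item();p,o=D['p'],D['o']
im=cv2.cvtColor(p['image'],cv2.COLOR_RGB2BGR)[125:235,180:315]
im=cv2.convertScaleAbs(im,alpha=1.8,beta=10)
cv2.imwrite('pics/w1c.png',cv2.resize(im,None,fx=5.4,fy=5.4,interpolation=cv2.INTER_CUBIC))
W=cloud(p,o);S=W[100:260,150:340].reshape(-1,3);S=S[np.isfinite(S[:,2])]
for lo,hi in [(.055,.0655),(.067,.074),(.055,.08)]:
    m=(S[:,2]>lo)&(S[:,2]<hi)&(abs(S[:,0]-.437)<.06)&(abs(S[:,1]+.13)<.06);print(lo,m.sum(),S[m].mean(0),cv2.minAreaRect((S[m][:,:2]*1000).astype(np.float32)))
for v in range(140,230,4): print(v,[int(x) if x==x else -1 for x in W[v,210:310:4,2]*1000])
E
```

```text
0.055 4761 [ 0.43537601 -0.13247442  0.06175665] ((432.71673583984375, -132.54193115234375), (74.03996276855469, 76.78167724609375), 89.36212158203125)
0.067 604 [ 0.43186197 -0.13239074  0.06896189] ((432.4320068359375, -132.7696533203125), (51.72223663330078, 52.956233978271484), 89.05397033691406)
0.055 5541 [ 0.43480421 -0.13251459  0.06268599] ((432.71673583984375, -132.54193115234375), (74.03996276855469, 76.78167724609375), 89.36212158203125)
140 [7, 8, 7, 6, 9, 10, 10, 9, 8, 8, 8, 8, 8, 7, 8, 7, 7, 8, 7, 6, 8, 7, 8, 7, 6]
144 [7, 8, 7, 7, 42, 42, 40, 41, 40, 40, 40, 40, 41, 40, 39, 38, 40, 40, 39, 39, 39, 38, 13, 12, 7]
148 [7, 6, 7, 60, 61, 60, 60, 61, 62, 61, 61, 59, 61, 61, 60, 60, 62, 62, 61, 62, 61, 61, 12, 12, 6]
152 [7, 7, 7, 61, 62, 62, 62, 61, 60, 62, 61, 61, 62, 61, 62, 61, 61, 61, 63, 60, 62, 61, 6, 6, 4]
156 [7, 7, 6, 61, 60, 61, 61, 61, 61, 61, 61, 60, 62, 61, 61, 61, 60, 61, 61, 62, 62, 60, 7, 7, 0]
160 [26, 26, 17, 61, 61, 61, 59, 61, 60, 61, 62, 61, 61, 61, 62, 60, 61, 60, 61, 62, 61, 62, 6, 8, 0]
164 [45, 45, 17, 60, 61, 61, 61, 61, 61, 69, 70, 67, 65, 66, 69
[... 927 characters left out ...]
, 61, 61, 62, 11, 7, 0]
204 [8, 7, 7, 63, 62, 62, 61, 68, 68, 66, 64, 62, 61, 63, 63, 66, 67, 69, 61, 61, 59, 61, 12, 8, 0]
208 [6, 7, 8, 61, 60, 62, 62, 63, 61, 69, 67, 66, 66, 67, 68, 69, 69, 61, 62, 63, 60, 61, 8, 7, 0]
212 [-1, 0, 0, 61, 62, 62, 61, 62, 62, 61, 61, 70, 69, 69, 62, 62, 61, 62, 61, 61, 61, 60, 0, 0, -1]
216 [0, -1, 0, 60, 62, 61, 61, 62, 60, 62, 60, 62, 62, 60, 61, 61, 61, 61, 61, 61, 62, 61, 0, -1, 0]
220 [0, -1, 0, 0, 61, 62, 61, 61, 61, 61, 61, 61, 62, 61, -1, 61, 61, 61, 61, 61, 61, 60, 0, 0, 0]
224 [0, -1, 1, 1, 0, -1, 0, 0, -1, 0, -1, 0, -1, 0, -1, -1, 0, 0, -1, -1, -1, -1, 0, 0, 0]
228 [0, 0, 0, 0, 0, 0, 0, -1, 0, -1, 0, -1, 0, -1, 0, 0, 0, 0, -1, 0, -1, 0, 0, 0, 0]
```

View pics/w1c.png

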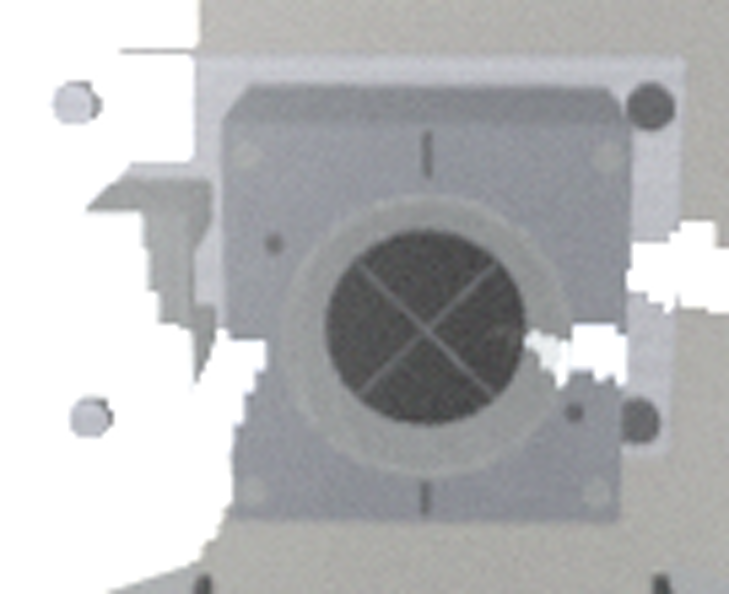

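```bash
python3 - <<'E'
from h import *
D=np.load('w1.npy',allow_pickle=True).item();p,o=D['p'],D['o']
print(atz(p,258.9,185.6,.062,o),atz(p,259.4,186.8,.07,o))
print([atz(p,180+x/5.4,125+y/5.4,.062,o).round(4) for x,y in [(427,153),(426,498),(285,334),(573,334),(427,132),(426,515)]])
# top-camera fit of flap
t=np.load('top0.npy',allow_pickle=True).item()
im=cv2.cvtColor(t['image'],cv2.COLOR_RGB2BGR)[185:225,250:310];cv2.imwrite('pics/tl.png',cv2.resize(im,None,fx=12,fy=12,interpolation=cv2.INTER_CUBIC))
E
```

```text
[ 0.43243953 -0.13310117  0.062     ] [ 0.43335876 -0.1336104   0.07      ]
[array([ 0.4647, -0.1333,  0.062 ]), array([ 0.399, -0.133,  0.062]), array([ 0.4312, -0.1071,  0.062 ]), array([ 0.4311, -0.1602,  0.062 ]), array([ 0.4685, -0.1333,  0.062 ]), array([ 0.3955, -0.133 ,  0.062 ])]
```

View pics/tl.png

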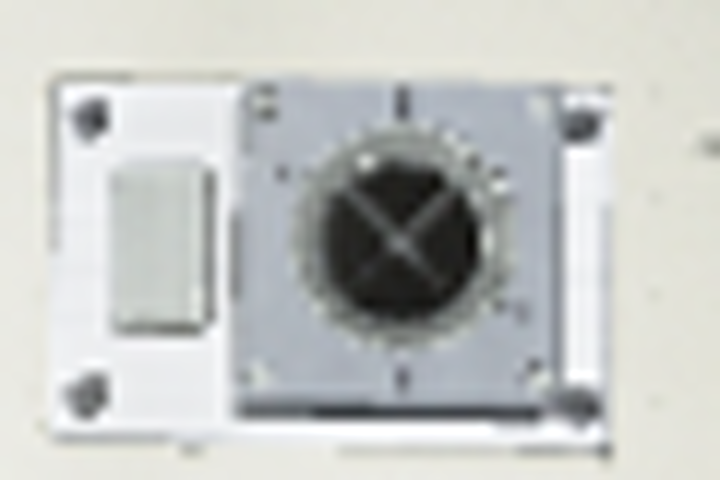

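>>> {"api": "servo_tool", "payload": {"rows": [[0.004,0.037,0.0,0,0,0.06,0],[0.008,0.074,0.0,0,0,0.12,0],[0.012,0.111,0.0,0,0,0.18,0],[0.016,0.148,0.0,0,0,0.24,0],[0.02,0.185,0.0,0,0,0.3,0],[0.024,0.222,0.0,0,0,0.36,0],[0.028,0.259,0.0,0,0,0.43,0],[0.032,0.296,0.0,0,0,0.5,0]]}}

```text
time_s: 3.05
ee_pos: [0.4692, 0.1633, 0.2059]
eef_rot: [3.141, -0.001, 0.5]
force: [-0.0, -0.5, 0.2]
grip_width: 0.047
```

>>> {"api": "servo_tool", "payload": {"rows": [[0.003,0.027,0.0,0,0,0.03,0],[0.006,0.054,0.0,0,0,0.06,0],[0.01,0.079,0.0,0,0,0.077,0],[0.01,0.079,0,0,0,0.077,0],[0.01,0.079,0,0,0,0.077,0],[0.01,0.079,0,0,0,0.077,0],[0.01,0.079,0,0,0,0.077,0],[0.01,0.079,0,0,0,0.077,0]]}}

```text
time_s: 3.72
ee_pos: [0.4794, 0.2413, 0.2062]
eef_rot: [3.141, -0.001, 0.576]
force: [-0.6, -0.4, 0.1]
grip_width: 0.0471
```

```bash
python3 d.py w2 key_grip:.081 key_shoulder:.05 key_stand:0
python3 - <<'E'
from h import *
t=np.load('top0.npy',allow_pickle=True).item();print('top lock',atz(t,283.04,204.54,.062))
D=np.load('w2.npy',allow_pickle=True).item();p,o=D['p'],D['o']
W=cloud(p,o);S=W[60:300,120:400].reshape(-1,3);S=S[np.isfinite(S[:,2])]
S=S[np.hypot(S[:,0]-.479,S[:,1]-.243)<.045]
for lo,hi in [(.095,.104),(.045,.0525),(.0535,.058),(.045,.06)]:
    m=(S[:,2]>lo)&(S[:,2]<hi);print(lo,m.sum(),S[m].mean(0),cv2.minAreaRect((S[m][:,:2]*1000).astype(np.float32)))
im=cv2.cvtColor(p['image'],cv2.COLOR_RGB2BGR)[90:270,150:370];im=cv2.convertScaleAbs(im,alpha=1.6,beta=10)
cv2.imwrite('pics/w2c.png',cv2.resize(im,None,fx=3.3,fy=3.3,interpolation=cv2.INTER_CUBIC))
E
```

```text
3.7167 [0.47941769 0.24125955 0.20618036] [ 3.14083539e+00 -1.25253343e-03  5.75555308e-01] [ 3.98249576e-01  2.68901201e-01  1.55898570e+00 -5.42494263e-04
  1.31233933e+00  1.39362937e+00]
key_grip 0.86 149.2 198.4 [0.4118 0.3235 0.081 ]
key_grip 0.81 257.8 191.8 [0.4734 0.2407 0.081 ]
key_grip 0.8 232.3 66.7 [0.5544 0.3189 0.081 ]
key_shoulder 0.94 258.8 179.6 [0.4774 0.2423 0.05  ]
key_shoulder 0.88 158.1 190.5 [0.4107 0.3236 0.05  ]
key_shoulder 0.75 236.6 65.4 [0.5583 0.3195 0.05  ]
key_stand 0.88 259.2 172.1 [0.4749 0.2403 0.    ]
top lock [ 0.43531939 -0.13072582  0.062     ]
0.095 419 [0.47801219 0.24179809 0.09768583] ((477.27191162109375, 241.31878662109375), (39.177921295166016, 9.885923385620117), 32.69816589355469)
0.045 1403 [0.48097126 0.24342775 0.04946829] ((477.22247314453125, 241.30516052246094), (60.50627136230469, 60.096500396728516), 12.726076126098633)
0.0535 1307 [0.47903569 0.24253358 0.05459887] ((477.99151611328125, 241.80517578125), (48.34141540527344, 49.915733337402344), 33.04541778564453)
0.045 2836 [0.47997809 0.24301505 0.05199714] ((477.22247314453125, 241.30516052246094), (60.50627136230469, 60.096500396728516), 12.726076126098633)
```

View pics/w2.png

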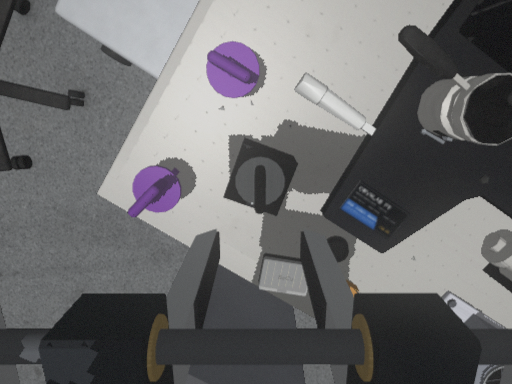

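View pics/w2c.png

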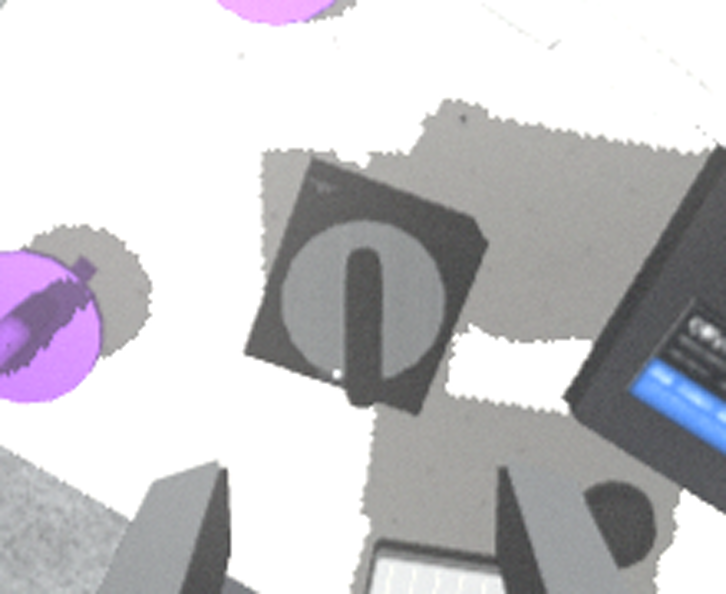

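The target is the black key in the stand at (260,180); both purple ones stay put. Descending.

>>> {"api": "servo_tool", "payload": {"rows": [[-0.001,0,-0.025,0,0,-0.003,0],[-0.0015,0.0003,-0.05,0,0,-0.003,0],[-0.0015,0.0003,-0.075,0,0,-0.003,0],[-0.0015,0.0003,-0.1,0,0,-0.003,0],[-0.0015,0.0003,-0.12,0,0,-0.003,0],[-0.0015,0.0003,-0.135,0,0,-0.003,0],[-0.0015,0.0003,-0.141,0,0,-0.003,0],[-0.0015,0.0003,-0.141,0,0,-0.003,0]]}}

```text
time_s: 4.58
ee_pos: [0.4773, 0.2418, 0.0641]
eef_rot: [3.141, 0.001, 0.573]
force: [0.6, -0.0, -0.3]
grip_width: 0.0477
```

>>> {"api": "servo_tool", "payload": {"rows": [[0,0,0,0,0,0,-0.5],[0,0,0,0,0,0,-0.7],[0,0,0,0,0,0,-0.8],[0,0,0,0,0,0,-0.9],[0,0,0,0,0,0,-1],[0,0,0,0,0,0,-1],[0,0,0,0,0,0,-1],[0,0,0,0,0,0,-1]], "newtons": 30}}

```text
time_s: 5.25
ee_pos: [0.4775, 0.2418, 0.0644]
eef_rot: [3.141, 0.0, 0.573]
force: [-0.3, -0.8, 4.4]
grip_width: 0.01
```

>>> {"api": "servo_tool", "payload": {"rows": [[0,0,0.005,0,0,0,-1],[0,0,0.015,0,0,0,-1],[0,0,0.03,0,0,0,-1],[0,0,0.05,0,0,0,-1],[0,0,0.075,0,0,0,-1],[0,0,0.1,0,0,0,-1],[0,0,0.12,0,0,0,-1],[0,0,0.12,0,0,0,-1]]}}

```text
time_s: 5.92
ee_pos: [0.4788, 0.2425, 0.1893]
eef_rot: [3.14, -0.006, 0.573]
force: [-0.1, 0.5, -0.4]
grip_width: 0.0096
```

```bash
python3 d.py w3; python3 -c "
from h import *
o=ctrl.get_obs();print(o['force'],o['grip_width'],o['ee_pos'])
D=np.load('w3.npy',allow_pickle=True).item();p=D['p'];o=D['o']
T=np.array(p['hand_eye']);d=p['depth'];v,u=np.mgrid[:384,:512]
P=np.stack([(u-p['cx'])/p['fx']*d,(v-p['cy'])/p['fy']*d,d],-1)@T[:3,:3].T+T[:3,3]
m=(d>0)&(abs(P[...,0])<.045)&(abs(P[...,1])<.04)&(P[...,2]>-.02)&(P[...,2]<.07)
Q=P[m];print(len(Q))
for z in np.arange(-.02,.07,.005):
    s=Q[(Q[:,2]>=z)&(Q[:,2]<z+.005)]
    if len(s)>5: print(round(z,3),len(s),s.min(0).round(4),s.max(0).round(4))
im=cv2.cvtColor(p['image'],cv2.COLOR_RGB2BGR);cv2.imwrite('pics/w3b.png',cv2.convertScaleAbs(im,alpha=1.5,beta=10))
"
```

```text
5.9167 [0.478807   0.24245599 0.18928024] [ 3.13996208 -0.00624939  0.57334744] [ 4.00756030e-01  2.80210712e-01  1.58487973e+00 -5.58164963e-04
  1.27006568e+00  1.39837363e+00]
[ 0.00691936  0.67669727 -1.43869673] 0.009915518959977531 [0.47811566 0.24217578 0.18671663]
3117
-0.02 249 [ 0.0059 -0.018  -0.02  ] [ 0.0198  0.0158 -0.015 ]
-0.015 222 [ 0.006  -0.0179 -0.015 ] [ 0.0196  0.0157 -0.01  ]
-0.01 182 [ 0.0061 -0.0172 -0.01  ] [ 0.0196  0.015  -0.0051]
-0.005 90 [ 0.0064 -0.0137 -0.0049] [ 0.0198  0.0115 -0.0001]
0.005 1245 [-0.0124 -0.0258  0.0079] [0.0248 0.0237 0.01  ]
0.01 1067 [-0.013 -0.026  0.01 ] [0.0249 0.0237 0.0147]
0.04 10 [ 0.0158 -0.0036  0.0437] [0.0166 0.0019 0.045 ]
0.045 22 [ 0.0154 -0.0044  0.0451] [0.0167 0.002  0.0499]
0.05 18 [ 0.016  -0.0044  0.0503] [0.0169 0.002  0.0544]
0.055 8 [ 0.0156 -0.0045  0.0556] [0.0164 0.0013 0.0566]
```

View pics/w3b.png

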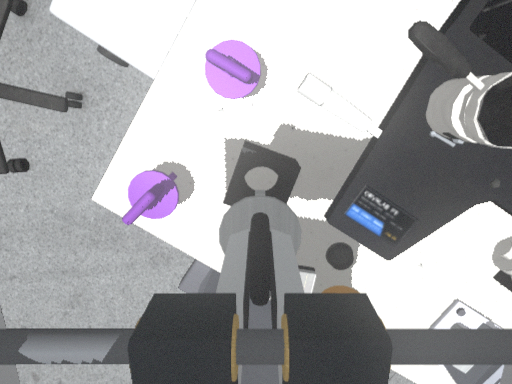

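>>> {"api": "servo_tool", "payload": {"rows": [[-0.004,-0.036,0.012,0,0,-0.01,-1],[-0.008,-0.072,0.012,0,0,-0.02,-1],[-0.012,-0.108,0.012,0,0,-0.03,-1],[-0.016,-0.144,0.012,0,0,-0.04,-1],[-0.02,-0.18,0.012,0,0,-0.05,-1],[-0.024,-0.216,0.012,0,0,-0.06,-1],[-0.028,-0.252,0.012,0,0,-0.07,-1],[-0.032,-0.288,0.012,0,0,-0.073,-1]]}}

```text
time_s: 6.63
ee_pos: [0.4451, -0.0473, 0.1978]
eef_rot: [3.141, -0.002, 0.5]
force: [1.2, -0.5, -1.4]
grip_width: 0.0097
```

```bash
cat > s.py <<'E'
from h import *
o=ctrl.get_obs();print(round(o['time_s'],2),o['ee_pos'].round(4),o['eef_rot'].round(4),'F',o['force'].round(2),'M',o['moment'].round(3),round(o['grip_width'],4))
E
python3 s.py
```

```text
6.63 [ 0.4451 -0.0473  0.1978] [ 3.1414e+00 -2.4000e-03  4.9990e-01] F [ 1.17 -0.47 -1.4 ] M [-0.005 -0.01   0.073] 0.0097
```

>>> {"api": "servo_tool", "payload": {"rows": [[-0.003,-0.025,-0.005,0,0,0,-1],[-0.006,-0.05,-0.01,0,0,0,-1],[-0.009,-0.07,-0.02,0,0,0,-1],[-0.0113,-0.0857,-0.03,0,0,0,-1],[-0.0113,-0.0857,-0.035,0,0,0,-1],[-0.0113,-0.0857,-0.035,0,0,0,-1],[-0.0113,-0.0857,-0.035,0,0,0,-1],[-0.0113,-0.0857,-0.035,0,0,0,-1]]}}

```text
time_s: 7.3
ee_pos: [0.434, -0.1322, 0.1631]
eef_rot: [3.141, -0.003, 0.501]
force: [0.8, -0.8, -0.5]
grip_width: 0.0097
```

```bash
python3 s.py; python3 - <<'E'
from h import *
for n in ['top','side','wrist']:
    o=ctrl.get_obs();p=cams.camera(n);np.save(n+'1.npy',dict(p=p,o=o),allow_pickle=True);save(p,n+'1')
    print(o['force'].round(2))
a=cv2.imread('pics/top1.png')[170:240,240:330];b=cv2.imread('pics/side1.png')[130:230,210:310];c=cv2.imread('pics/wrist1.png')
cv2.imwrite('pics/m1.png',np.hstack([cv2.resize(b,(400,400),interpolation=2),cv2.resize(a,(400,311),interpolation=2)[:400] if 0 else cv2.copyMakeBorder(cv2.resize(a,(400,311),interpolation=2),0,89,0,0,0)]))
cv2.imwrite('pics/m2.png',cv2.convertScaleAbs(c,alpha=1.5,beta=10))
E
```

```text
7.3 [ 0.434  -0.1322  0.1631] [ 3.1414e+00 -2.6000e-03  5.0080e-01] F [ 0.77 -0.76 -0.51] M [0.009 0.001 0.001] 0.0097
[ 0.77 -0.76 -0.51]
[ 0.33 -0.42 -0.47]
[-0.11  0.04 -0.7 ]
```

View pics/m1.png

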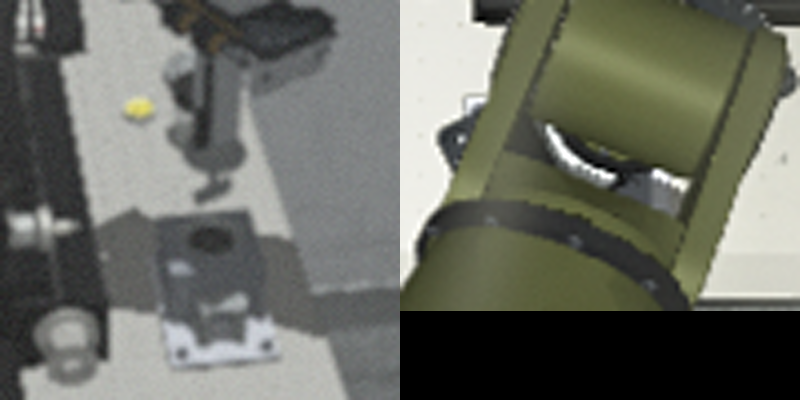

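View pics/m2.png

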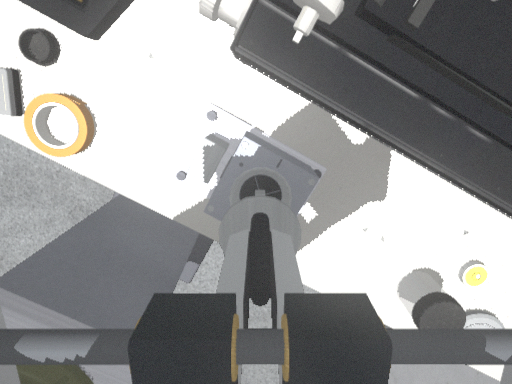

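```bash
python3 - <<'E'
from h import *
from scipy.optimize import least_squares
D=np.load('wrist1.npy',allow_pickle=True).item();p,o=D['p'],D['o']
im=cv2.cvtColor(p['image'],cv2.COLOR_RGB2BGR)[150:270,190:340];cv2.imwrite('pics/m3.png',cv2.resize(cv2.convertScaleAbs(im,alpha=2,beta=10),None,fx=5,fy=5,interpolation=2))
T=np.array(p['hand_eye']);d=p['depth'];v,u=np.mgrid[:384,:512]
P=np.stack([(u-p['cx'])/p['fx']*d,(v-p['cy'])/p['fy']*d,d],-1)@T[:3,:3].T+T[:3,3]
W=cloud(p,o)
def fit(Q,r):
    f=least_squares(lambda c:np.hypot(Q[:,0]-c[0],Q[:,1]-c[1])-c[2],[0,0,r],loss='soft_l1',f_scale=.001);return f.x
m=(P[...,2]>.005)&(P[...,2]<.016)&(np.hypot(P[...,0],P[...,1])<.035)&(d>0)
k=cv2.erode(m.astype(np.uint8),np.ones((3,3)));edge=m&(k==0)&(P[...,0]>.003)
e=P[edge];e=e[np.hypot(e[:,0],e[:,1])>.02];print('disc',len(e),fit(e,.0255))
m=(W[...,2]>.0665)&(W[...,2]<.073)&(np.hypot(W[...,0]-.433,W[...,1]+.133)<.04)&(d>0)
Q=P[m];print('collar',len(Q),fit(Q,.025),Q.min(0),Q.max(0))
Qw=W[m];print(fit(Qw,.025))
s=np.load('side1.npy',allow_pickle=True).item()['p']
E
```

```text
disc 200 [-0.00070659 -0.00099308  0.02484062]
collar 480 [-0.00128865 -0.0005731   0.02454622] [-0.00897939 -0.02708218  0.09191206] [0.02478937 0.02561701 0.09674758]
[ 0.43290276 -0.13237245  0.02454646]
```

View pics/m3.png

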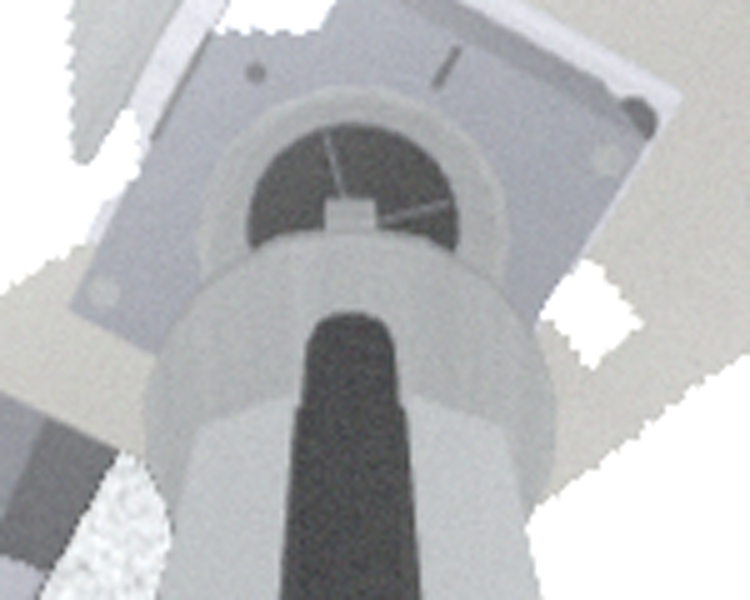

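>>> {"api": "servo_tool", "payload": {"rows": [[-0.0003,-0.0006,-0.01,0,0,0,-1],[-0.0003,-0.0006,-0.02,0,0,0,-1],[-0.0003,-0.0006,-0.028,0,0,0,-1],[-0.0003,-0.0006,-0.034,0,0,0,-1],[-0.0003,-0.0006,-0.039,0,0,0,-1],[-0.0003,-0.0006,-0.044,0,0,0,-1],[-0.0003,-0.0006,-0.048,0,0,0,-1],[-0.0003,-0.0006,-0.048,0,0,0,-1]]}}

```text
time_s: 8.12
ee_pos: [0.4334, -0.133, 0.1144]
eef_rot: [-3.141, -0.002, 0.501]
force: [-0.4, 0.3, -1.0]
grip_width: 0.01
```

```bash
python3 s.py
```

```text
8.12 [ 0.4334 -0.133   0.1144] [-3.1414e+00 -2.2000e-03  5.0090e-01] F [-0.42  0.34 -0.97] M [ 0.006 -0.012 -0.018] 0.01
```

>>> {"api": "servo_tool", "payload": {"rows": [[0.0002,0.0001,-0.002,0,0,0,-1],[0.0002,0.0001,-0.004,0,0,0,-1],[0.0002,0.0001,-0.006,0,0,0,-1],[0.0002,0.0001,-0.008,0,0,0,-1],[0.0002,0.0001,-0.01,0,0,0,-1],[0.0002,0.0001,-0.012,0,0,0,-1],[0.0002,0.0001,-0.014,0,0,0,-1],[0.0002,0.0001,-0.014,0,0,0,-1]]}}

```text
time_s: 8.78
ee_pos: [0.4335, -0.1328, 0.1001]
eef_rot: [-3.141, -0.002, 0.501]
force: [0.0, -0.4, -1.2]
grip_width: 0.0099
```

```bash
python3 s.py
```

```text
8.78 [ 0.4335 -0.1328  0.1001] [-3.141e+00 -1.900e-03  5.009e-01] F [ 0.05 -0.41 -1.18] M [ 0.011 -0.011 -0.014] 0.0099
```

>>> {"api": "servo_tool", "payload": {"rows": [[0,0,-0.001,0,0,0,-1],[0,0,-0.002,0,0,0,-1],[0,0,-0.003,0,0,0,-1],[0,0,-0.004,0,0,0,-1],[0,0,-0.0045,0,0,0,-1],[0,0,-0.005,0,0,0,-1],[0,0,-0.0055,0,0,0,-1],[0,0,-0.0055,0,0,0,-1]]}}

```text
time_s: 9.45
ee_pos: [0.4335, -0.1329, 0.0946]
eef_rot: [-3.141, -0.002, 0.501]
force: [0.1, -0.0, 1.1]
grip_width: 0.0101
```

```bash
python3 s.py
```

```text
9.45 [ 0.4335 -0.1329  0.0946] [-3.1412e+00 -1.9000e-03  5.0090e-01] F [ 0.08 -0.03  1.13] M [ 0.015  0.05  -0.028] 0.0101
```

>>> {"api": "servo_tool", "payload": {"rows": [[0,0,-0.0005,0,0,-0.01,-1],[0,0,-0.001,0,0,-0.03,-1],[0,0,-0.001,0,0,-0.05,-1],[0,0,-0.001,0,0,-0.07,-1],[0,0,-0.001,0,0,-0.09,-1],[0,0,-0.001,0,0,-0.11,-1],[0,0,-0.001,0,0,-0.12,-1],[0,0,-0.001,0,0,-0.12,-1]]}}

```text
time_s: 10.12
ee_pos: [0.4336, -0.1329, 0.0936]
eef_rot: [-3.141, -0.002, 0.38]
force: [-0.0, -0.7, 1.3]
grip_width: 0.0095
```

```bash
python3 s.py
```

```text
10.12 [ 0.4336 -0.1329  0.0936] [-3.1412e+00 -2.0000e-03  3.7990e-01] F [-0.   -0.69  1.3 ] M [ 0.006  0.022 -0.011] 0.0095
```

>>> {"api": "servo_tool", "payload": {"rows": [[0,0,0,0,0,-0.02,-1],[0,0,0,0,0,-0.04,-1],[0,0,0,0,0,-0.06,-1],[0,0,0,0,0,-0.08,-1],[0,0,0,0,0,-0.1,-1],[0,0,0,0,0,-0.12,-1],[0,0,0,0,0,-0.12,-1],[0,0,0,0,0,-0.12,-1]]}}

```text
time_s: 10.78
ee_pos: [0.4336, -0.1328, 0.0936]
eef_rot: [-3.141, -0.002, 0.26]
force: [0.4, -0.9, 1.7]
grip_width: 0.01
```

```bash
python3 s.py
```

```text
10.78 [ 0.4336 -0.1328  0.0936] [-3.1412e+00 -2.0000e-03  2.5990e-01] F [ 0.42 -0.86  1.73] M [0.025 0.019 0.023] 0.01
```

>>> {"api": "servo_tool", "payload": {"rows": [[0,0,0,0,0,-0.02,-1],[0,0,0,0,0,-0.04,-1],[0,0,0,0,0,-0.06,-1],[0,0,0,0,0,-0.08,-1],[0,0,0,0,0,-0.1,-1],[0,0,0,0,0,-0.12,-1],[0,0,0,0,0,-0.12,-1],[0,0,0,0,0,-0.12,-1]]}}

```text
time_s: 11.45
ee_pos: [0.4335, -0.1328, 0.0935]
eef_rot: [-3.141, -0.002, 0.14]
force: [0.6, -0.1, -0.8]
grip_width: 0.0098
```

```bash
python3 s.py
```

```text
11.45 [ 0.4335 -0.1328  0.0935] [-3.1411e+00 -1.8000e-03  1.3990e-01] F [ 0.57 -0.05 -0.83] M [ 0.018 -0.014 -0.025] 0.0098
```

The force vanished at yaw 0.14, so the plug has popped up round the bit. Pushing it home.

>>> {"api": "servo_tool", "payload": {"rows": [[0,0,-0.001,0,0,-0.01,-1],[0,0,-0.002,0,0,-0.02,-1],[0,0,-0.003,0,0,-0.02,-1],[0,0,-0.004,0,0,-0.02,-1],[0,0,-0.005,0,0,-0.02,-1],[0,0,-0.006,0,0,-0.02,-1],[0,0,-0.007,0,0,-0.02,-1],[0,0,-0.007,0,0,-0.02,-1]]}}

```text
time_s: 12.12
ee_pos: [0.4334, -0.1328, 0.0863]
eef_rot: [-3.141, -0.001, 0.12]
force: [-0.3, -0.4, -0.6]
grip_width: 0.0095
```

```bash
python3 s.py
```

```text
12.12 [ 0.4334 -0.1328  0.0863] [-3.1409e+00 -1.5000e-03  1.1990e-01] F [-0.3  -0.41 -0.61] M [ 0.028 -0.     0.01 ] 0.0095
```

>>> {"api": "servo_tool", "payload": {"rows": [[0,0,-0.0005,0,0,0,-1],[0,0,-0.001,0,0,0,-1],[0,0,-0.0015,0,0,0,-1],[0,0,-0.0018,0,0,0,-1],[0,0,-0.002,0,0,0,-1],[0,0,-0.0022,0,0,0,-1],[0,0,-0.0024,0,0,0,-1],[0,0,-0.0024,0,0,0,-1]]}}

```text
time_s: 12.78
ee_pos: [0.4335, -0.1328, 0.0842]
eef_rot: [-3.141, -0.002, 0.12]
force: [-2.0, 0.7, 6.2]
grip_width: 0.0096
```

```bash
python3 s.py
```

```text
12.78 [ 0.4335 -0.1328  0.0842] [-3.141e+00 -1.700e-03  1.199e-01] F [-1.97  0.7   6.19] M [ 0.22   0.585 -0.001] 0.0096
```

Home: shoulder on the rim at 6 N, at the height I expected. Turning anticlockwise.

>>> {"api": "servo_tool", "payload": {"rows": [[0,0,0,0,0,0.03,-1],[0,0,0,0,0,0.07,-1],[0,0,0,0,0,0.11,-1],[0,0,0,0,0,0.16,-1],[0,0,0,0,0,0.21,-1],[0,0,0,0,0,0.26,-1],[0,0,0,0,0,0.31,-1],[0,0,0,0,0,0.35,-1]]}}

```text
time_s: 13.45
ee_pos: [0.4337, -0.133, 0.0844]
eef_rot: [3.142, -0.002, 0.473]
force: [1.3, -1.4, 0.6]
grip_width: 0.0102
```

```bash
python3 s.py
```

```text
13.45 [ 0.4337 -0.133   0.0844] [ 3.1415e+00 -2.0000e-03  4.7250e-01] F [ 1.3  -1.45  0.62] M [-0.312 -0.044 -0.098] 0.0102
```

>>> {"api": "servo_tool", "payload": {"rows": [[0,0,-0.0003,0,0,0.05,-1],[0,0,-0.0003,0,0,0.1,-1],[0,0,-0.0003,0,0,0.15,-1],[0,0,-0.0003,0,0,0.2,-1],[0,0,-0.0003,0,0,0.25,-1],[0,0,-0.0003,0,0,0.3,-1],[0,0,-0.0003,0,0,0.35,-1],[0,0,-0.0003,0,0,0.4,-1]]}}

```text
time_s: 14.12
ee_pos: [0.4339, -0.1332, 0.0843]
eef_rot: [3.141, -0.002, 0.875]
force: [0.2, -1.3, 1.0]
grip_width: 0.0098
```

```bash
python3 s.py
```

```text
14.12 [ 0.4339 -0.1332  0.0843] [ 3.1406e+00 -2.2000e-03  8.7480e-01] F [ 0.24 -1.34  0.99] M [-0.278 -0.079 -0.115] 0.0098
```

>>> {"api": "servo_tool", "payload": {"rows": [[0,0,-0.0002,0,0,0.03,-1],[0,0,-0.0002,0,0,0.06,-1],[0,0,-0.0002,0,0,0.09,-1],[0,0,-0.0002,0,0,0.12,-1],[0,0,-0.0002,0,0,0.15,-1],[0,0,-0.0002,0,0,0.18,-1],[0,0,-0.0002,0,0,0.2,-1],[0,0,-0.0002,0,0,0.2,-1]]}}

```text
time_s: 14.78
ee_pos: [0.4341, -0.1333, 0.0843]
eef_rot: [3.14, -0.002, 1.076]
force: [0.5, -1.2, 2.5]
grip_width: 0.0099
```

```bash
python3 s.py
```

```text
14.78 [ 0.4341 -0.1333  0.0843] [ 3.1401e+00 -2.1000e-03  1.0756e+00] F [ 0.55 -1.23  2.48] M [-0.217  0.104 -0.113] 0.0099
```

>>> {"api": "servo_tool", "payload": {"rows": [[0,0,0,0,0,0.01,-1],[0,0,0,0,0,0.02,-1],[0,0,0,0,0,0.03,-1],[0,0,0,0,0,0.04,-1],[0,0,0,0,0,0.05,-1],[0,0,0,0,0,0.05,-1],[0,0,0,0,0,0.05,-1],[0,0,0,0,0,0.05,-1]]}}

```text
time_s: 15.45
ee_pos: [0.4341, -0.1333, 0.0843]
eef_rot: [3.14, -0.002, 1.126]
force: [-0.7, -0.1, 1.9]
grip_width: 0.0098
```

```bash
python3 s.py
```

```text
15.45 [ 0.4341 -0.1333  0.0843] [ 3.1401e+00 -2.1000e-03  1.1256e+00] F [-0.71 -0.06  1.92] M [-0.109  0.115 -0.06 ] 0.0098
```

>>> {"api": "servo_tool", "payload": {"rows": [[0,0,0,0,0,0.01,-1],[0,0,0,0,0,0.02,-1],[0,0,0,0,0,0.03,-1],[0,0,0,0,0,0.04,-1],[0,0,0,0,0,0.04,-1],[0,0,0,0,0,0.04,-1],[0,0,0,0,0,0.04,-1],[0,0,0,0,0,0.04,-1]]}}

```text
time_s: 16.12
ee_pos: [0.4341, -0.1333, 0.0843]
eef_rot: [3.14, -0.002, 1.165]
force: [0.7, -0.1, 1.5]
grip_width: 0.0098
```

```bash
python3 s.py; python3 d.py w4; python3 -c "
from h import *
c=cv2.imread('pics/w4.png');cv2.imwrite('pics/w4b.png',cv2.resize(cv2.convertScaleAbs(c[90:290,150:370],alpha=2.2,beta=10),None,fx=3,fy=3,interpolation=2))
p=cams.camera('side');save(p,'s4');cv2.imwrite('pics/s4b.png',cv2.resize(cv2.imread('pics/s4.png')[130:230,210:310],None,fx=6,fy=6,interpolation=2))"
```

```text
16.12 [ 0.4341 -0.1333  0.0843] [ 3.1400e+00 -2.1000e-03  1.1655e+00] F [ 0.73 -0.14  1.51] M [-0.208  0.043 -0.07 ] 0.0098
16.1167 [ 0.43411073 -0.13334214  0.08430082] [ 3.14000018e+00 -2.09799249e-03  1.16548415e+00] [-0.37992541  0.23698221  1.91142106  0.00245783  0.99154555  0.02404472]
```

View pics/w4b.png

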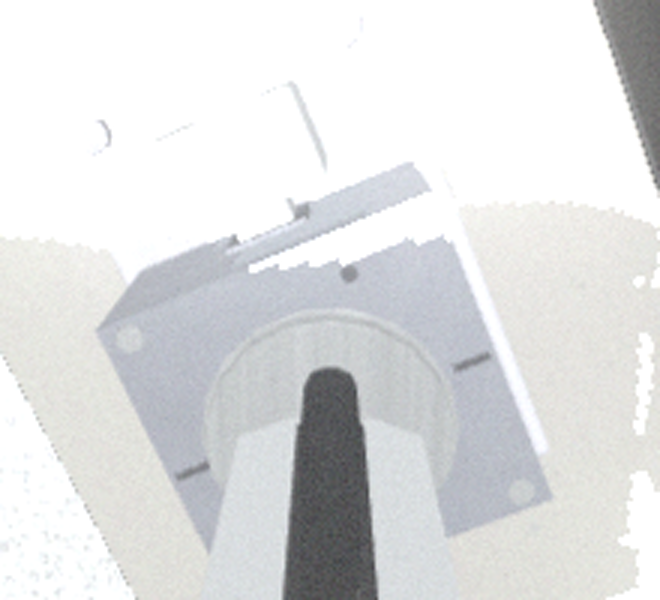

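View pics/s4b.png

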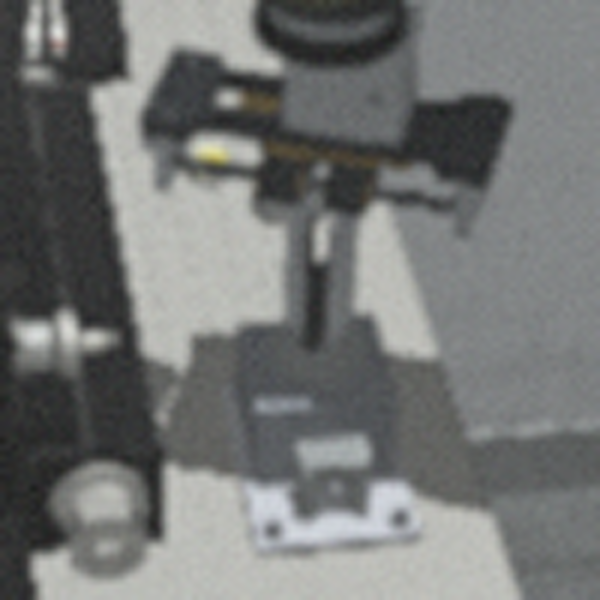

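>>> {"api": "servo_tool", "payload": {"rows": [[0,0,0,0,0,0.01,-1],[0,0,0,0,0,0.02,-1],[0,0,0,0,0,0.03,-1],[0,0,0,0,0,0.03,-1],[0,0,0,0,0,0.03,-1],[0,0,0,0,0,0.03,-1],[0,0,0,0,0,0.03,-1],[0,0,0,0,0,0.03,-1]]}}

```text
time_s: 16.88
ee_pos: [0.4341, -0.1334, 0.0843]
eef_rot: [3.14, -0.002, 1.195]
force: [-0.4, -1.2, 0.9]
grip_width: 0.0096
```

```bash
python3 s.py
```

```text
16.88 [ 0.4341 -0.1334  0.0843] [ 3.1400e+00 -2.1000e-03  1.1955e+00] F [-0.42 -1.2   0.9 ] M [-0.149 -0.059 -0.072] 0.0096
```

>>> {"api": "servo_tool", "payload": {"rows": [[0,0,0,0,0,0.01,-1],[0,0,0,0,0,0.02,-1],[0,0,0,0,0,0.03,-1],[0,0,0,0,0,0.03,-1],[0,0,0,0,0,0.03,-1],[0,0,0,0,0,0.03,-1],[0,0,0,0,0,0.03,-1],[0,0,0,0,0,0.03,-1]]}}

```text
time_s: 17.55
ee_pos: [0.4341, -0.1334, 0.0843]
eef_rot: [3.14, -0.002, 1.225]
force: [-0.0, -0.8, 1.2]
grip_width: 0.0097
```

```bash
python3 s.py
```

```text
17.55 [ 0.4341 -0.1334  0.0843] [ 3.1399e+00 -2.1000e-03  1.2254e+00] F [-0.05 -0.76  1.23] M [-0.169  0.025 -0.134] 0.0097
```

>>> {"api": "servo_tool", "payload": {"rows": [[0,0,0,0,0,0,-0.7],[0,0,0,0,0,0,-0.5],[0,0,0,0,0,0,-0.4],[0,0,0,0,0,0,-0.3],[0,0,0,0,0,0,-0.2],[0,0,0,0,0,0,-0.2],[0,0,0,0,0,0,-0.2],[0,0,0,0,0,0,-0.2]]}}

```text
time_s: 18.22
ee_pos: [0.4341, -0.1333, 0.0843]
eef_rot: [3.14, -0.002, 1.225]
force: [-0.5, 0.1, -0.5]
grip_width: 0.0374
```

>>> {"api": "servo_tool", "payload": {"rows": [[0,0,0.005,0,0,0,-0.2],[0,0,0.015,0,0,0,-0.2],[0,0,0.03,0,0,0,-0.2],[0,0,0.05,0,0,0,-0.2],[0,0,0.07,0,0,0,-0.2],[0,0,0.09,0,0,0,-0.2],[0,0,0.11,0,0,0,-0.2],[0,0,0.115,0,0,0,-0.2]]}}

```text
time_s: 18.88
ee_pos: [0.4351, -0.1337, 0.203]
eef_rot: [3.135, -0.002, 1.225]
force: [-0.5, 0.9, 0.9]
grip_width: 0.0376
```

```bash
python3 s.py; python3 d.py w5 keeper:.027 key_grip:.101; python3 - <<'E'
from h import *
D=np.load('w5.npy',allow_pickle=True).item();p,o=D['p'],D['o']
c=cv2.imread('pics/w5.png');cv2.imwrite('pics/w5b.png',cv2.resize(c[100:260,170:350],None,fx=4,fy=3.7,interpolation=2))
W=cloud(p,o);S=W[...,:].reshape(-1,3);S=S[np.isfinite(S[:,2])]
S=S[np.hypot(S[:,0]-.434,S[:,1]+.133)<.045]
for lo,hi in [(.11,.125),(.072,.08)]:
    m=(S[:,2]>lo)&(S[:,2]<hi);print(lo,m.sum(),S[m].mean(0),cv2.minAreaRect((S[m][:,:2]*1000).astype(np.float32)))
E
```

```text
18.88 [ 0.4351 -0.1337  0.203 ] [ 3.1350e+00 -1.9000e-03  1.2254e+00] F [-0.52  0.89  0.9 ] M [-0.032 -0.064  0.013] 0.0376
18.8833 [ 0.43505165 -0.13371386  0.20301019] [ 3.13500172e+00 -1.93448493e-03  1.22542488e+00] [-0.37997951  0.08491596  1.78326799  0.00226514  1.26688936 -0.03527249]
key_grip 0.9 258.0 196.0 [ 0.4321 -0.1342  0.101 ]
0.11 546 [ 0.43290621 -0.13078284  0.11712091] ((432.7201843261719, -131.45751953125), (38.34296798706055, 11.001165390014648), 67.06826782226562)
0.072 1637 [ 0.43318918 -0.13002442  0.07435623] ((432.92303466796875, -131.7381134033203), (49.864418029785156, 49.369415283203125), 68.73318481445312)
```

View pics/w5b.png

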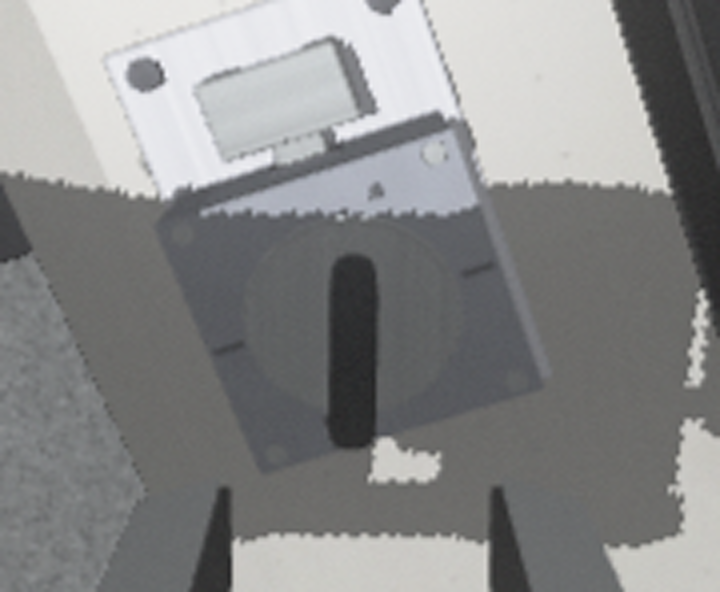

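```bash
python3 - <<'E'
from h import *
p=cams.camera('side');save(p,'s5')
a=cv2.imread('pics/side0.png')[150:345,180:345];b=cv2.imread('pics/s5.png')[150:345,180:345]
cv2.imwrite('pics/cmp.png',cv2.resize(np.hstack([a,b]),None,fx=2.4,fy=2.4))
E
```

```text
(no output)
```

View pics/cmp.png

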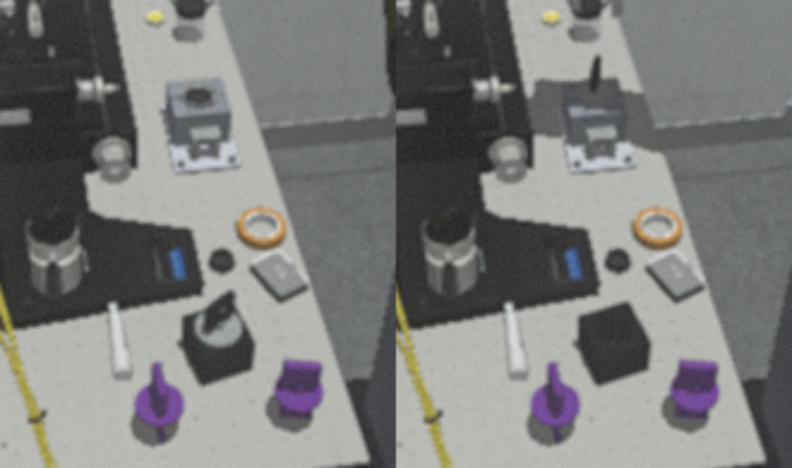

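The side view shows the key in the lock and the bystanders and purple look-alikes in view unmoved. Handing in.

```bash
python3 -c "
from station import hand_in
print(hand_in())"
```

```text
the job is handed in; nothing more can be done
None
```

The job is done and handed in at about 19 s: the black key is in the interlock, fully home and turned anticlockwise, and the gripper is open and clear above it.

- **Finding the slot:** I pressed on the plug with about 2–3 N and swept the key from 0.50 rad downwards. The push force vanished at about 0.14 rad. The drop came on this first one-way sweep, so I never had to turn back the other way.
- **Home:** The key slid down until its shoulder met the rim at 6 N, at the height I expected. After I let go, the top of the shoulder disc measured 74 mm against the expected 75 mm.
- **Turned:** I turned the gripper to 1.225 rad, past the nominal 1.05, to take up the play of the bit in the slot. The torque rose only a little at the end (0.07 to 0.13 N m), so I did not clearly feel the hard stop.
- **Bolt:** After release the wing measured about 1.17 rad by depth, about 0.05 rad less than the gripper's angle. Allowing for the play, the bolt should be out about 14 mm or more. The wrist picture shows it crossing the gap into the keeper, but its end is hidden inside, so I could not see how deep it sits.
- **Other things:** The before and after side pictures show the bystanders and purple look-alikes in view unmoved. The top camera was blocked by the arm, so the things beyond the lock were not fully compared.

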